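Space and press home the last tile of a framed panel

ROBOT

A 6-joint arm with a two-finger parallel gripper is mounted at the origin on the work surface. World frame = base frame: x ahead of the robot, y to its left, z up, the work surface at z = 0. Lengths are in m, angles in rad, forces in N, time in s.
With the tool pointing down it reaches from about 0.225 to 0.875 m from the base axis. Payload 3.4 kg.
Tool frame: the origin (TCP) lies on the centre line of the jaws, within the pads' length; the fingertips stand 22 mm ahead of it and the grasp point (between the pads) lies 3 mm ahead of it; z points along the fingers, y is the line along which they close (so a half turn about z gives the same grasp; the last joint's range is limited). The gripper opens to 85 mm and grips with 20 to 120 N. Pads are 22 mm wide; open, the fingers measure 114 mm over their backs; the gripper's body (76 mm by 85 mm) begins 54 mm behind the grasp point. The pads swing forward as they close: fully open they stand 13 mm farther back than shut.
Start: joints at [1.219, 0.276, 1.505, -0, 1.361, -0.121], TCP at [0.132, 0.56, 0.253] pointing down, gripper open.
Joint ranges: [-2.89, 2.89], [-0.75, 2.08], [0.22, 2.7], [-1.18, 4.32], [0.11, 2.71], [-2.7, 2.7]. Speed limits (rad/s): [2.57, 2.57, 3.14, 3.14, 3.14, 3.14].

INTERFACE

Orientations are given as a unit quaternion [w, x, y, z].
In Python, from rig import manip, ticket, get_image gives the robot as it stands (manip), with the cameras as plain functions and the job (ticket).
- The arm moves only by the shell command python3 steer.py 'ROWS' [OPENING] [FORCE]. ROWS is rows parted by semicolons, their numbers by spaces, 1 to 5 of them, each of 4 numbers: dx, dy, dz in m, then a turn about the tool's z in rad; each row shifts and turns the commanded pose from where the row before left it, along the tool's axes as they then stand; what a row does not reach is not made up. A row lasts 1/12 s, in which the tool goes at most 0.0417 m and 0.125 rad, less where a joint would pass 70% of its speed; a pose out of reach is approached as far as the arm can. OPENING is the finger opening in m, set as the command begins (- or left out keeps the last). The fingers move at their own pace and stop on an object; FORCE is the grip in N (left out, the last holds). Time passes only in rows, so rows that do not move let the fingers close. It prints the time, the measured TCP pose, the force, the opening and the grip force at its end.
- manip.get_state(): the state, without advancing time (a new reading comes with each control period).
- get_image(name): name is "scene" or "top"; returns a dict with "img" (480x640x3 uint8, red, green, blue), "camera_matrix" (3x3 intrinsics, pixels), "T" (4x4, takes a point from camera to world coordinates). Camera axes: x right, y down, z forward; pixel columns grow to the right and rows downward; lengths in m; the calibration is good to about 2 mm. A picture is of the moment at which its call begins. There is no depth.
- ticket.sign_off(): hands the job in; it is judged then, once.
The state is a dict: "clock": time; "qpos": joint angles; "qd": joint speeds; "effort": joint torques, N m; "position": TCP position; "ee_rot": TCP orientation; "contact_force": force on the tool from outside, world axes, zero at the start; "moment": the same for the moment, N m; "width": finger opening in m; "gripper_force": force on a finger pad.
Only numpy, scipy, OpenCV 4.12 (cv2) and the standard library are available. Lean on these libraries where they do the work, as an engineer would, in place of code of your own. Each camera call takes 0.05 s, during which the arm holds its last target. There are 200 camera calls.

TASK

Finish the framed tile panel: the white heart tile is still loose and stands proud on its springy foam pads. First take the orange spacer from its wooden block and slide it, upright and all the way down to the board, about halfway along the one joint beside the heart tile that is wide enough for it - do not force it into a tight joint, press the tile home early or shove the tile across - and let go of it. Then press the heart tile down with the fingertips until it lies level and flush with its neighbours, and finish while still holding it down, leaving the bowl, jar and spare tile alone.

Things in the scene. Friction and masses are not known exactly. Their poses are not given: they have to be found in the camera images.
- panel: Shallow wooden tray fixed to the bench: plywood board 251 (x) x 272 (y) x 12 mm thick, rails 18 mm wide all round, rail tops 32 mm above the bench. Origin: centre of the underside, on the bench; x away from the robot, y to its left at yaw 0. Two rows of tiles 16 mm thick, faces 28 mm above the bench: the farther row (x +52.5 mm) is bonded; the nearer (x -52.5 mm) has the loose tile in the middle.
- tile: The loose tile: white, 100 x 100 x 16 mm, about 0.32 kg, flat red heart on its face, in the middle of the panel's nearer row between two fixed border pieces. Origin: centre of its underside; axes as the panel's, z up. It rests unfixed on four springy pads and can slide sideways. The joints in front of and behind it are about 5 mm wide: too tight for the spacer.
- tile_face (a point): Centre of the heart tile's upper face: at the start 33 mm above the bench, 5 mm proud of its neighbours' faces; 28 mm when flush, its underside then on the board. Pressing it off-centre tips the tile.
- pad0 (a joint): Compression (m) of one of the four round foam pads under the heart tile, each 33 mm in x and in y from its middle: 0 uncompressed, 0.005 when the tile is flush. Springy: all four together just carry the tile's weight at 0; about 9 N more, pressed down in the middle of the tile, brings it flush on the board. They lift it again when it is let go.
- border_wide: Terracotta border piece, 100 (x) x 60 (y) x 16 mm, fixed on the board on one side of the heart tile (left or right varies), its centre 84 mm from the panel's middle line. Origin: centre of its underside, on the board; axes as the panel's. The joint between it and the heart tile is about 4 mm.
- border_narrow: Terracotta border piece cut narrower, 100 (x) x 41 (y) x 16 mm, fixed on the board on the other side of the heart tile, also centred at 84 mm. Origin: centre of its underside, on the board; axes as the panel's. The joint between it and the heart tile is about 13.5 mm wide, 100 mm long. (The equally wide joint on its outer side, next to the rail, is not beside the heart tile.)
- spacer: Orange joint spacer standing upright: 60 mm long (its x), 54 mm tall, about 45 g. Blade 10 mm thick (its y) up to 32 mm, lower edge slightly rounded; from 32 to 54 mm a ribbed grip 16 mm thick. Origin: middle of its lower edge; z up. It starts in the middle slot of the wooden block, its foot 10 mm above the bench. Turned end for end it is the same.
- rack: Wooden block fixed to the bench, 96 x 96 x 30 mm, with three slots along its x, 20 mm deep; the spacer stands in the middle one (62 x 12 mm), the thin outer ones are empty. Origin: centre of its underside. To the left or right of the panel.
- bowl: Blue bowl of clay beads, 104 mm across, 42 mm high, on the other side of the panel from the block; leave alone. Origin: centre of its underside.
- jar: Clear jar with a white lid, 72 mm across, 100 mm high; leave alone. Origin: centre of its underside.
- spare_tile: Spare terracotta tile, 100 x 100 x 16 mm, lying on the bench; leave alone. Origin: centre of its underside.

How it is judged:
On the way, in this order (a step that is already met when the one before it is completed fails the run):
1. the spacer is lifted out of its block (height (world z) of spacer above 0.035 m), for 0.1 s.
2. the spacer is let go, seated on the board in the wide joint beside the heart tile, the tile still standing proud (z of spacer in the frame of panel between 0.008 and 0.0145 m and x of spacer in the frame of tile between -0.03 and 0.03 m and angle between spacer's own z axis and vertical below 0.3 rad and (y of spacer in the frame of tile between 0.05 and 0.068 m or y of spacer in the frame of tile between -0.068 and -0.05 m) and contact force between spacer and the fingers below 0.3 N and z of tile in the frame of panel above 0.0145 m), for 0.2 s.
At the end, for the whole second after the job is handed in: Fingers press the heart tile (over 4 N), within 1.2 mm of flush, level within 0.02 rad, within 5.5 mm sideways of its place; the freed spacer stands (tilt under 0.3 rad) on the board within 2.5 mm, in the joint beside it, within 30 mm of the middle of the tile's side; both still (z of spacer in the frame of panel between 0.008 and 0.0145 m and x of spacer in the frame of tile between -0.03 and 0.03 m and angle between spacer's own z axis and vertical below 0.3 rad and (y of spacer in the frame of tile between 0.05 and 0.068 m or y of spacer in the frame of tile between -0.068 and -0.05 m) and z of tile in the frame of panel below 0.0132 m and angle between tile's own z axis and vertical below 0.02 rad and contact force between the fingers and tile above 4 N and contact force between spacer and the fingers below 0.3 N and not (y of tile in the frame of panel above 0.0055 m or y of tile in the frame of panel below -0.0055 m) and linear speed of each of tile, spacer below 0.02 m/s); the arm keeps its last pose, push and grip.
It fails at once if the heart tile is shoved more than 5.5 mm sideways from the middle of its place (y of tile in the frame of panel above 0.0055 m or y of tile in the frame of panel below -0.0055 m).
It fails at once if the spacer is forced (over 45 N) against a tile or border piece (contact force between spacer and tile above 45 N or contact force between spacer and border_wide above 45 N or contact force between spacer and border_narrow above 45 N).
It fails at once if the heart tile is pressed home before the spacer is in its joint (z of tile in the frame of panel below 0.0132 m and not (z of spacer in the frame of panel between 0.008 and 0.0145 m and x of spacer in the frame of tile between -0.03 and 0.03 m and angle between spacer's own z axis and vertical below 0.3 rad and (y of spacer in the frame of tile between 0.05 and 0.068 m or y of spacer in the frame of tile between -0.068 and -0.05 m))).
It fails at once if the bowl, jar or spare tile is moved more than 25 mm (distance of any of bowl, jar, spare_tile from where it was at the start of the episode above 0.025 m).
It also fails if it takes over 54 s, if anything falls off the work surface, if the arm or the gripper's body presses on something with over 40 N, if the wrist force passes 120 N, or if a joint passes its speed limit or range.

## Working session

There is one attempt and no reset: what is moved stays moved. The work goes in short steps, Python scripts to look and compute and a shell command to move; the robot and the scene stay as the last step left them, time stands still between calls to the robot, and variables do not carry over. Pictures are saved under pics/ and viewed, at most 10 in all, crops included, and the job is handed in when it is done.

```bash
ls; mkdir -p pics; python3 - <<'E'
from rig import manip, ticket, get_image
import cv2,numpy as np
for n in("top","scene"):
    d=get_image(n);cv2.imwrite(f"pics/{n}0.png",d["img"][:,:,::-1]);np.savez(f"pics/{n}0.npz",**d)
    print(n,d["camera_matrix"].round(1).tolist(),d["T"].round(4).tolist())
s=manip.get_state();print(s)
E
```

```text
pics
rig.py
steer.py
top [[578.0, 0.0, 307.7], [0.0, 578.0, 240.6], [0.0, 0.0, 1.0]] [[0.0009, -0.9959, 0.0901, 0.4748], [-0.9998, -0.0025, -0.0177, 0.0066], [0.0178, -0.0901, -0.9958, 1.1808], [0.0, 0.0, 0.0, 1.0]]
scene [[568.7, 0.0, 325.6], [0.0, 568.7, 242.8], [0.0, 0.0, 1.0]] [[0.8539, 0.3561, -0.3794, 1.0542], [0.5204, -0.5817, 0.6252, -0.7792], [0.0019, -0.7313, -0.682, 0.9042], [0.0, 0.0, 0.0, 1.0]]
{'clock': 0.1, 'qpos': array([ 1.21900818e+00,  2.76554809e-01,  1.50603166e+00,  7.93794166e-06,
        1.36073029e+00, -1.21031306e-01]), 'qd': array([ 5.06237279e-05, -1.46056482e-03, -3.27593524e-03,  5.75430342e-04,
        1.06917251e-03,  1.30881669e-03]), 'effort': array([ 1.85599325e-03, -4.17700410e+01, -2.46405101e+01,  1.04692515e-05,
        5.75406259e-03,  4.26244853e-06]), 'position': array([0.13137339, 0.55932487, 0.25250304]), 'ee_rot': array([-2.05678634e-04,  1.15123385e-01,  9.93350826e-01, -8.37169964e-04]), 'contact_force': array([-0.3315889 , -0.49708319,  0.12443734]), 'moment': array([0.02843145, 0.01684128, 0.03105878]), 'gripper_force': 0.0, 'width': 0.08530207423511353}
```

View pics/top0.png

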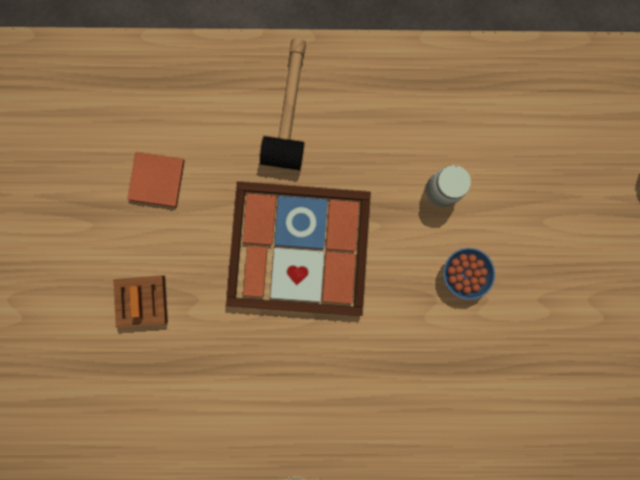

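View pics/scene0.png

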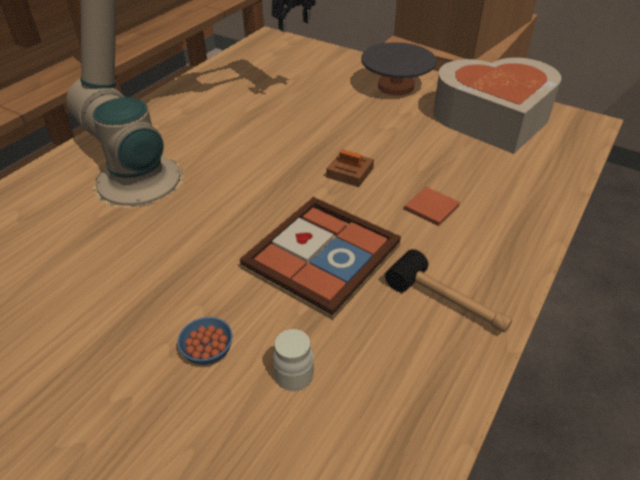

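The top view shows the heart tile at about (297,275) and its wide joint on the left at column ~269. The rack is at (140,302) with the orange spacer at (134,302). The scene view shows the same layout, with the spacer at (350,158). The joint needs sub-pixel accuracy, so I'll enlarge crops.

```bash
python3 - <<'E'
import cv2,numpy as np
t=cv2.imread("pics/top0.png");s=cv2.imread("pics/scene0.png")
def c(im,x,y,w,h,k):return cv2.resize(im[y:y+h,x:x+w],(w*k,h*k),interpolation=cv2.INTER_NEAREST)
a=c(t,105,265,70,70,4);b=c(t,225,235,100,70,4)
d=c(s,320,140,70,70,4);e=c(s,260,195,100,70,4)
cv2.imwrite("pics/crop0.png",np.vstack([np.hstack([a,b]),np.hstack([d,e])]))
E
```

```text
(no output)
```

View pics/crop0.png

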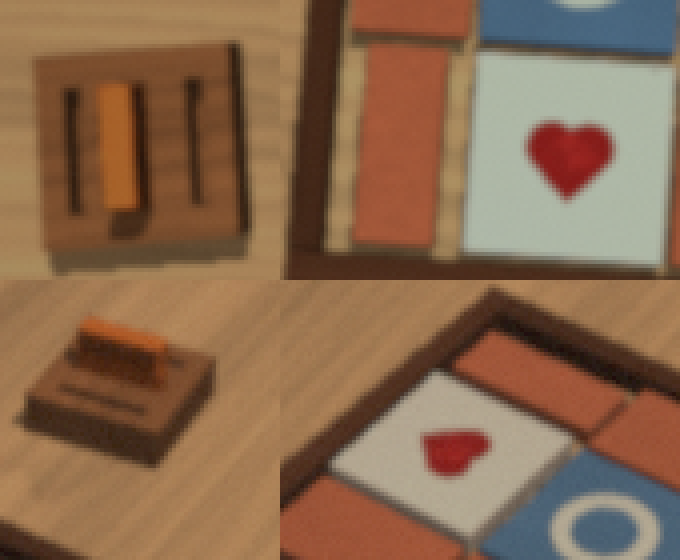

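The crops show the spacer's bright top strip clearly in both views, at about (134,302) in the top view. The white tile and the plywood-coloured wide joint to its left, around columns 267–271, are also distinct. Next I'll measure them.

```bash
cat > h.py <<'E'
import cv2,numpy as np
def load(n):
    d=np.load(n);return d["img"],d["camera_matrix"],d["T"]
def ray(uv,K,T):
    d=cv2.undistortPoints(np.float64([[uv]]),K,None)[0,0];return T[:3,3],T[:3,:3]@np.array([d[0],d[1],1])
def plane(uv,K,T,z):
    o,r=ray(uv,K,T);return o+r*(z-o[2])/r[2]
def tri(uv1,c1,uv2,c2):
    (o,r),(p,s)=ray(uv1,*c1),ray(uv2,*c2)
    l=np.linalg.lstsq(np.c_[r,-s],p-o,rcond=None)[0];a,b=o+l[0]*r,p+l[1]*s
    return (a+b)/2,np.linalg.norm(a-b)
def blob(img,lo,hi,box,up=8):
    x,y,w,h=box
    c=cv2.resize(img[y:y+h,x:x+w],None,fx=up,fy=up,interpolation=cv2.INTER_CUBIC)
    m=cv2.inRange(cv2.cvtColor(c,cv2.COLOR_RGB2HSV),lo,hi)
    q=max(cv2.findContours(m,cv2.RETR_EXTERNAL,cv2.CHAIN_APPROX_NONE)[0],key=cv2.contourArea)
    q=cv2.convexHull(q)
    return (q.reshape(-1,2)+.5)/up-.5+np.array([x,y])
def rect(P):
    (c,s,a)=cv2.minAreaRect(np.float32(P[:,:2])); B=cv2.boxPoints((c,s,a))
    e=B[1]-B[0];f=B[2]-B[1]
    return c,s,e,f
E
python3 - <<'E'
from h import *
t,K,T=load("pics/top0.npz");s,K2,T2=load("pics/scene0.npz")
for (im,pts) in((t,[(134,302),(138,302),(141,302),(290,255),(269,275),(255,271)]),(s,[(350,156),(352,162),(340,240)])):
    h=cv2.cvtColor(im,cv2.COLOR_RGB2HSV);print([h[y,x].tolist() for x,y in pts])
h=cv2.cvtColor(t,cv2.COLOR_RGB2HSV);print("row302",[(x,h[302,x].tolist()) for x in range(127,143)])
print("tile row290",[(x,h[290,x].tolist()) for x in range(262,276)])
h2=cv2.cvtColor(s,cv2.COLOR_RGB2HSV);print("scene col350",[(y,h2[y,350].tolist()) for y in range(146,172)])
E
```

```text
[[13, 192, 166], [11, 199, 114], [12, 180, 71], [46, 24, 183], [17, 116, 160], [9, 165, 161]]
[[9, 187, 90], [10, 195, 77], [105, 78, 101]]
row302 [(127, [12, 162, 115]), (128, [13, 161, 117]), (129, [12, 169, 130]), (130, [13, 186, 151]), (131, [13, 190, 165]), (132, [13, 194, 167]), (133, [13, 192, 167]), (134, [13, 192, 166]), (135, [13, 189, 167]), (136, [13, 194, 166]), (137, [12, 198, 153]), (138, [11, 199, 114]), (139, [11, 203, 64]), (140, [11, 184, 47]), (141, [12, 180, 71]), (142, [13, 171, 100])]
tile row290 [(262, [9, 166, 154]), (263, [11, 148, 140]), (264, [16, 122, 148]), (265, [17, 117, 164]), (266, [17, 113, 169]), (267, [17, 114, 170]), (268, [17, 115, 169]), (269, [17, 111, 158]), (270, [19, 75, 142]), (271, [30, 28, 154]), (272, [45, 23, 177]), (273, [47, 22, 183]), (274, [49, 22, 183]), (275, [47, 22, 184])]
scene col350 [(146, [15, 125, 176]), (147, [15, 128, 176]), (148, [14, 124, 175]), (149, [14, 126, 172]), (150, [14, 133, 169]), (151, [13, 161, 171]), (152, [11, 188, 174]), (153, [11, 198, 174]), (154, [11, 203, 163]), (155, [11, 202, 130]), (156, [9, 187, 90]), (157, [9, 156, 77]), (158, [11, 180, 68]), (159, [7, 161, 65]), (160, [12, 204, 70]), (161, [12, 207, 74]), (162, [11, 194, 75]), (163, [10, 194, 79]), (164, [11, 186, 85]), (165, [12, 169, 101]), (166, [12, 171, 106]), (167, [12, 162, 115]), (168, [13, 164, 115]), (169, [12, 156, 111]), (170, [12, 148, 93]), (171, [12, 151, 83])]
```

```bash
cat > m.py <<'E'
from h import *
def measure(t,K,T,s,K2,T2):
    a=blob(t,(5,150,138),(20,255,255),(122,275,22,55)); b=blob(s,(5,158,128),(20,255,255),(328,140,45,35))
    ra,rb=cv2.minAreaRect(np.float32(a)),cv2.minAreaRect(np.float32(b))
    print("spacer px",np.round(ra[0],2),np.round(ra[1],1),np.round(rb[0],2),np.round(rb[1],1))
    X,e=tri(ra[0],(K,T),rb[0],(K2,T2)); print("spacer top tri",X.round(4),e.round(4))
    P=np.array([plane(p,K,T,.064) for p in a]); c,sz,e,f=rect(P);L=e if np.hypot(*e)>np.hypot(*f) else f
    print("spacer z.064",np.round(c,4),np.round(sz,4),"yaw",np.arctan(L[1]/L[0]).round(4))
    return tile(t,K,T,s,K2,T2)
def tile(t,K,T,s,K2,T2):
    a=blob(t,(0,0,120),(180,68,255),(262,238,70,75)); b=blob(s,(0,0,100),(180,75,255),(328,215,75,50)) if s is not None else None
    if b is not None:
        ma,mb=cv2.moments(np.float32(a)),cv2.moments(np.float32(b)); ca,cb=[(m["m10"]/m["m00"],m["m01"]/m["m00"]) for m in(ma,mb)]
        X,e=tri(ca,(K,T),cb,(K2,T2)); print("tile top tri",X.round(4),e.round(4))
    def rr(name,box,lo,hi,z):
        P=np.array([plane(p,K,T,z) for p in blob(t,lo,hi,box)]);c,sz,e,f=rect(P)
        L=max((e,f),key=lambda v:abs(v[0]));print(name,np.round(c,4),np.round(sz,4),"yaw",np.arctan(L[1]/L[0]).round(4));return c,np.arctan(L[1]/L[0])
    rr("tile",(262,238,70,75),(0,0,120),(180,68,255),.033)
    rr("narrow",(243,246,28,56),(0,141,120),(12,255,255),.028)
    rr("wide",(321,248,38,60),(0,141,120),(12,255,255),.028)
E
python3 - <<'E'
from m import *
measure(*load("pics/top0.npz"),*load("pics/scene0.npz"))
E
```

```text
spacer px [133.24 300.84] [31.4  8.5] [350.7  153.19] [23.1  4.2]
spacer top tri [0.4604 0.3222 0.0599] 0.0025
spacer z.064 [0.4595 0.3203] [0.0598 0.0161] yaw 0.0815
tile top tri [ 0.5525  0.0306 -0.0277] 0.0902
tile [0.5121 0.0075] [0.102  0.1019] yaw -0.0752
narrow [0.5192 0.0915] [0.0412 0.1006] yaw -0.0761
wide [ 0.5067 -0.0758] [0.0605 0.1005] yaw -0.0751
```

```bash
cat > go.py <<'E'
import sys,numpy as np
from rig import manip, ticket, get_image
from scipy.spatial.transform import Rotation as R
x,y,z,yaw=map(float,sys.argv[1:5]); s=manip.get_state(); q=s["ee_rot"]
M=R.from_quat([q[1],q[2],q[3],q[0]]).as_matrix()
d=M.T@(np.array([x,y,z])-s["position"]); a=-((yaw-np.arctan2(-M[1,0],-M[0,0])+np.pi/2)%np.pi-np.pi/2)
print("t",round(s["clock"],2),"pos",s["position"].round(4),"need",d.round(4),"turn",a.round(4),"tilt z",M[:,2].round(4),"F",s["contact_force"].round(2),"w",round(s["width"],4),"q",s["qpos"].round(2))
E
S="python3 steer.py"
$S '-.031 -.013 0 0;-.031 -.013 0 0;-.031 -.013 0 0;-.031 -.013 0 0;-.031 -.013 0 0' .05 40
$S '-.031 -.013 0 0;-.031 -.013 0 0;-.031 -.013 0 0;-.031 -.013 0 0;-.031 -.013 0 0'
$S '-.031 -.013 0 0;-.031 -.013 0 0;0 0 0 -.104;0 0 0 -.104;0 0 0 -.104'
$S '0 0 0 0;0 0 0 0'
python3 go.py .460 .321 .058 .0815
python3 - <<'E'
from h import *
i,K,T=load("pics/top0.npz");s,K2,T2=load("pics/scene0.npz")
cs=[]
for im,bx in((i,(262,238,70,75)),(s,(266,212,70,46))):
    b=blob(im,(0,0,105),(180,72,255),bx);m=cv2.moments(np.float32(b));cs.append((m["m10"]/m["m00"],m["m01"]/m["m00"]))
print(np.round(cs,2),tri(cs[0],(K,T),cs[1],(K2,T2)))
E
```

```text
clock: 0.52
position: [0.2683, 0.4598, 0.2529]
ee_rot: [-0.0, 0.115, 0.993, -0.0]
contact_force: [0.5, 0.3, -0.3]
width: 0.0499
gripper_force: 0.0
clock: 0.93
position: [0.4045, 0.361, 0.253]
ee_rot: [-0.0, 0.115, 0.993, -0.0]
contact_force: [0.2, 0.8, -0.5]
width: 0.0496
gripper_force: 0.0
clock: 1.35
position: [0.4585, 0.3219, 0.2526]
ee_rot: [-0.001, -0.042, 0.999, -0.0]
contact_force: [-0.4, -0.6, 0.2]
width: 0.0498
gripper_force: 0.0
clock: 1.52
position: [0.4578, 0.3227, 0.2529]
ee_rot: [-0.0, -0.039, 0.999, -0.0]
contact_force: [-0.6, -0.5, -0.4]
width: 0.05
gripper_force: 0.0
t 1.52 pos [0.4578 0.3227 0.2529] need [-0.0022 -0.0018  0.1949] turn -0.003 tilt z [-7.e-04 -3.e-04 -1.e+00] F [-0.62 -0.51 -0.43] w 0.05 q [ 0.49  0.25  1.54  0.    1.35 -1.16]
[[296.94 274.25]
 [304.18 238.72]] (array([0.51455953, 0.00942243, 0.02664516]), np.float64(0.006505458880758951))
```

```bash
S="python3 steer.py"
$S '-.002 -.002 .033 -.003;0 0 .033 0;0 0 .033 0;0 0 .033 0;0 0 .02 0'
$S '0 0 0 0;0 0 0 0' | grep pos
python3 go.py .460 .321 .058 .0815
python3 - <<'E'
from rig import manip, ticket, get_image
import cv2,numpy as np
o=[]
for n,(x,y) in(("top",(85,240)),("scene",(300,90))):
    d=get_image(n);np.savez(f"pics/{n}1.npz",**d)
    o.append(cv2.resize(d["img"][y:y+110,x:x+110,::-1],None,fx=3.6,fy=3.6,interpolation=cv2.INTER_CUBIC))
cv2.imwrite("pics/crop1.png",np.hstack(o))
E
```

```text
clock: 1.93
position: [0.4581, 0.3203, 0.0981]
ee_rot: [-0.002, -0.041, 0.999, -0.001]
contact_force: [-0.6, -0.7, 0.4]
width: 0.0502
gripper_force: 0.0
position: [0.4595, 0.3209, 0.1006]
t 2.1 pos [0.4595 0.3209 0.1006] need [-0.0006  0.0001  0.0426] turn 0.0017 tilt z [-0.0022 -0.0011 -1.    ] F [ 0.3  -0.27  0.94] w 0.0497 q [ 0.49  0.38  1.76  0.    1.   -1.17]
```

View pics/crop1.png

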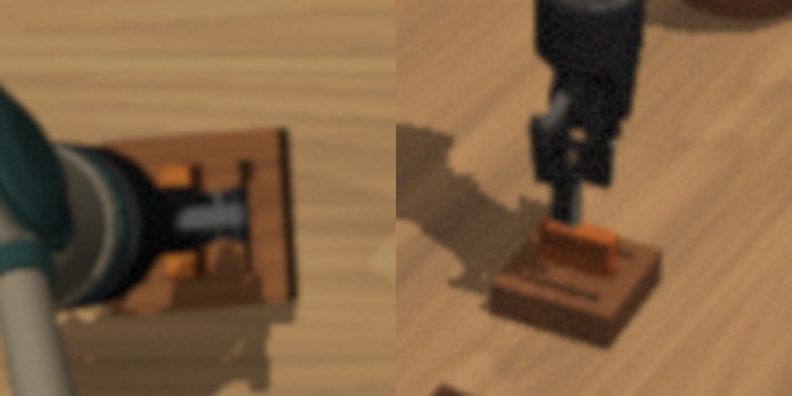

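The gripper sits over the middle of the spacer's length: orange shows equally above and below the fingers in the left crop at (175,175) and (180,265). I'll go down and grip.

```bash
S="python3 steer.py"
$S '0 0 .02 0;0 0 .015 0;0 0 .008 0;0 0 0 0' | grep -E "pos|force"
python3 go.py .460 .321 .058 .0815
$S '0 0 0 0;0 0 0 0;0 0 0 0;0 0 0 0;0 0 0 0' 0 40
python3 go.py .460 .321 .058 .0815
```

```text
position: [0.46, 0.321, 0.0583]
contact_force: [-0.8, 0.5, -0.9]
gripper_force: 0.0
t 2.53 pos [0.46   0.321  0.0583] need [0.     0.     0.0003] turn 0.0024 tilt z [-3.e-04 -1.e-04 -1.e+00] F [-0.8   0.46 -0.93] w 0.05 q [ 0.49  0.43  1.81  0.    0.9  -1.17]
clock: 2.95
position: [0.4611, 0.3214, 0.0597]
ee_rot: [0.001, -0.042, 0.999, 0.001]
contact_force: [-0.3, -0.2, 6.7]
width: 0.015
gripper_force: 41.1
t 2.95 pos [0.4611 0.3214 0.0597] need [ 0.0012 -0.0004  0.0017] turn 0.0027 tilt z [ 0.0025  0.0013 -1.    ] F [-0.26 -0.24  6.75] w 0.015 q [ 0.49  0.43  1.8  -0.    0.9  -1.17]
```

```bash
S="python3 steer.py"
$S '0 0 -.01 0;0 0 -.02 0;0 0 -.03 0;0 0 -.03 0;0 0 -.01 0' - 50
$S '0 0 0 0;0 0 0 0' | grep -E "clock"
python3 go.py .5164 .0642 .15 -.0755
```

```text
clock: 3.37
position: [0.462, 0.3221, 0.163]
ee_rot: [0.003, -0.042, 0.999, 0.002]
contact_force: [0.7, 0.5, 0.1]
width: 0.0154
gripper_force: 49.2
clock: 3.53
t 3.53 pos [0.4598 0.3209 0.1583] need [-0.0348 -0.2605  0.0083] turn 0.1597 tilt z [ 2.e-04  2.e-04 -1.e+00] F [ 0.88 -0.72 -0.58] w 0.0151 q [ 0.49  0.32  1.68  0.    1.13 -1.17]
```

```bash
S="python3 steer.py"
$S '-.004 -.026 0 0;-.004 -.033 0 0;-.004 -.033 0 0;-.004 -.033 0 0;-.004 -.033 0 0' | grep clock
$S '-.004 -.033 0 0;-.004 -.033 0 0;-.004 -.026 0 0;-.003 -.01 0 .08;0 0 0 .08' | grep clock
$S '0 0 .01 0;0 0 0 0;0 0 0 0' | grep clock
python3 go.py .5164 .0642 .15 -.0755
python3 - <<'E'
from rig import manip, ticket, get_image
import cv2,numpy as np
o=[]
for n,(x,y) in(("top",(215,205)),("scene",(260,140))):
    d=get_image(n);np.savez(f"pics/{n}2.npz",**d)
    o.append(cv2.resize(d["img"][y:y+110,x:x+110,::-1],None,fx=3.6,fy=3.6,interpolation=cv2.INTER_CUBIC))
cv2.imwrite("pics/crop2.png",np.hstack(o))
E
```

```text
clock: 3.95
clock: 4.37
clock: 4.62
t 4.62 pos [0.5152 0.0652 0.1461] need [-0.0013 -0.0009 -0.0039] turn 0.0017 tilt z [-4.8e-03  3.0e-04 -1.0e+00] F [ 0.54  0.02 -0.24] w 0.015 q [-0.01  0.28  1.79  0.    1.08 -1.51]
```

View pics/crop2.png

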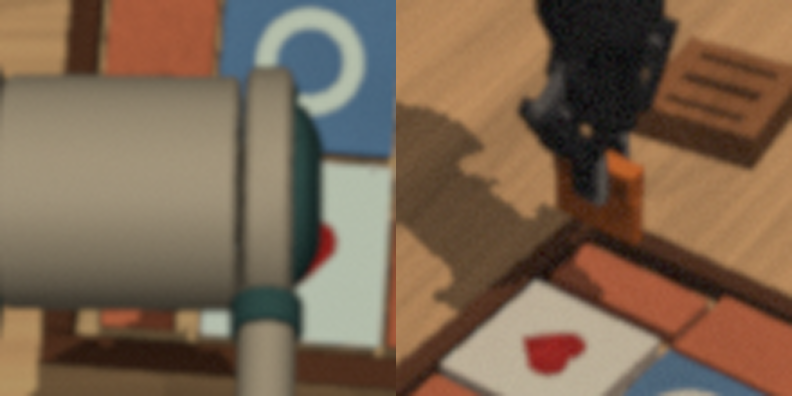

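The spacer is held upright. The arm hides the joint in the top view. In the scene view (right crop) the spacer at (600,190) hangs over the joint side of the tile. I'll lower it to just above the faces and check the alignment in the scene view.

```bash
S="python3 steer.py"
python3 go.py .5164 .0642 .09 -.0755
$S '-.001 -.001 .025 0;0 0 .02 0;0 0 .01 0;0 0 0 0;0 0 0 0' | grep clock
python3 go.py .5164 .0642 .09 -.0755
python3 - <<'E'
from rig import manip, ticket, get_image
import cv2,numpy as np
d=[get_image("scene") for _ in range(5)]
im=np.mean([x["img"] for x in d],0).astype(np.uint8);np.savez("pics/scene3.npz",**dict(d[0],img=im))
cv2.imwrite("pics/crop3.png",cv2.resize(im[170:262,265:365,::-1],None,fx=6,fy=6,interpolation=cv2.INTER_CUBIC))
E
```

```text
t 4.72 pos [0.5162 0.0654 0.1474] need [-0.0004 -0.0012  0.0574] turn 0.0017 tilt z [-1.8e-03  2.0e-04 -1.0e+00] F [-0.18  0.93 -1.02] w 0.0152 q [-0.01  0.28  1.78  0.    1.08 -1.5 ]
clock: 5.13
t 5.13 pos [0.5177 0.0641 0.0932] need [ 0.0013 -0.      0.0032] turn 0.0006 tilt z [-8.e-04  1.e-04 -1.e+00] F [-0.99  0.08 -0.34] w 0.0149 q [-0.01  0.34  1.85  0.    0.95 -1.51]
```

View pics/crop3.png

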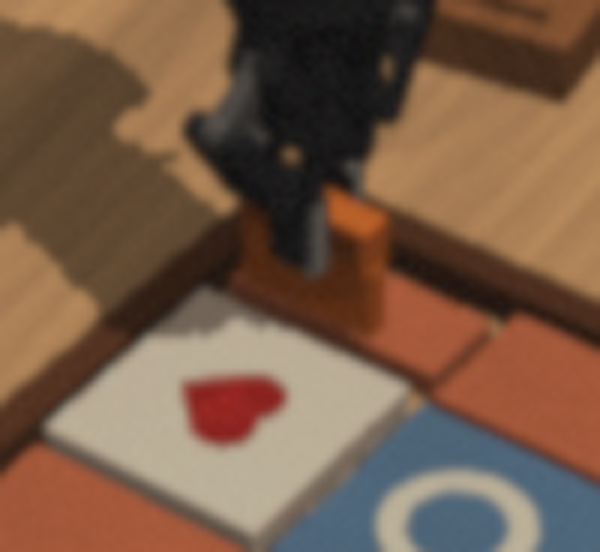

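The crop shows the spacer's foot just behind the tile's joint-side edge. The foot's end is at crop ≈(355–383,330), and the tile edge runs from (205,285) to (412,385). I'll compare these with the positions predicted from the top view and the TCP.

```bash
python3 - <<'E'
from h import *
im,K,T=load("pics/scene3.npz")
def px(P):
    Q=np.linalg.inv(T)@np.append(P,1);u=K@Q[:3];u=u[:2]/u[2];return ((u-[265,170])*6+2.5).round(1)
def pt(c,yaw,a,b,z):return np.array([c[0]+a*np.cos(yaw)-b*np.sin(yaw),c[1]+a*np.sin(yaw)+b*np.cos(yaw),z])
yw=-.0755
for a in(-.05,.05):
    for b in(-.05,.05):print("tile",a,b,px(pt((.5121,.0075),yw,a,b,.033)))
t=(.5177,.0641);f=.0932-.0495
for a,b,z in((.03,-.008,.054),(.03,.008,.054),(-.03,.008,.054),(.03,-.008,.032),(.03,.008,.032),(.03,-.005,0),(.03,.005,0),(-.03,-.005,0)):print("sp",a,b,z,px(pt(t,yw,a,b,f+z)))
b=blob(im,(0,0,105),(180,72,255),(266,212,70,46));q=cv2.approxPolyDP(np.float32(b).reshape(-1,1,2),1.5,True).reshape(-1,2)
print("tile obs",((q-[265,170])*6+2.5).round(0).tolist())
h=cv2.cvtColor(im,cv2.COLOR_RGB2HSV)
for y in (208,214,220): print(y,[(x,h[y,x].tolist()) for x in range(318,333)])
for x in (322,326): print("x",x,[(y,h[y,x].tolist()) for y in range(214,230)])
E
```

```text
tile -0.05 -0.05 [ 33.9 424. ]
tile -0.05 0.05 [196.8 284.1]
tile 0.05 -0.05 [245.9 533.2]
tile 0.05 0.05 [404.5 383.7]
sp 0.03 -0.008 0.054 [363.1 235.8]
sp 0.03 0.008 0.054 [388.2 213.6]
sp -0.03 0.008 0.054 [259.7 155.2]
sp 0.03 -0.008 0.032 [363.1 281.2]
sp 0.03 0.008 0.032 [387.8 258.9]
sp 0.03 -0.005 0 [367.5 341. ]
sp 0.03 0.005 0 [382.8 327.1]
sp -0.03 -0.005 0 [242.2 281.4]
tile obs [[45.0, 423.0], [203.0, 295.0], [384.0, 370.0], [425.0, 401.0], [301.0, 527.0], [220.0, 527.0], [64.0, 446.0]]
208 [(318, [11, 35, 80]), (319, [9, 77, 76]), (320, [9, 157, 83]), (321, [11, 193, 103]), (322, [11, 198, 125]), (323, [12, 201, 142]), (324, [11, 198, 161]), (325, [11, 197, 172]), (326, [11, 200, 170]), (327, [11, 200, 152]), (328, [11, 201, 128]), (329, [11, 192, 106]), (330, [11, 173, 84]), (331, [11, 158, 76]), (332, [10, 150, 75])]
214 [(318, [12, 48, 80]), (319, [10, 99, 75]), (320, [11, 161, 76]), (321, [11, 191, 76]), (322, [10, 183, 74]), (323, [10, 190, 75]), (324, [10, 193, 82]), (325, [11, 194, 105]), (326, [11, 197, 118]), (327, [11, 196, 130]), (328, [11, 197, 127]), (329,
[... 443 characters left out ...]
4]), (215, [11, 199, 77]), (216, [11, 194, 79]), (217, [11, 194, 80]), (218, [11, 191, 80]), (219, [10, 192, 81]), (220, [11, 199, 86]), (221, [11, 206, 89]), (222, [11, 202, 91]), (223, [11, 200, 92]), (224, [9, 175, 92]), (225, [10, 169, 86]), (226, [9, 159, 77]), (227, [8, 134, 74]), (228, [13, 78, 102]), (229, [18, 53, 150])]
x 326 [(214, [11, 197, 118]), (215, [11, 196, 121]), (216, [11, 204, 110]), (217, [11, 198, 102]), (218, [11, 197, 101]), (219, [11, 193, 103]), (220, [10, 195, 102]), (221, [10, 191, 104]), (222, [11, 198, 102]), (223, [11, 196, 104]), (224, [10, 198, 107]), (225, [10, 182, 118]), (226, [9, 169, 131]), (227, [9, 168, 123]), (228, [8, 159, 98]), (229, [8, 135, 85])]
```

```bash
S="python3 steer.py"
python3 go.py .5197 .0645 .084 -.0755
$S '-.002 0 .004 0;0 0 .004 0;0 0 0 0;0 0 0 0' | grep clock
python3 go.py .5197 .0645 .079 -.0755
```

```text
t 5.38 pos [0.5186 0.0639 0.0943] need [-0.001   0.0007  0.0103] turn -0.0001 tilt z [ 2.2e-03  1.0e-04 -1.0e+00] F [-0.31 -0.94 -1.  ] w 0.0153 q [-0.01  0.34  1.85  0.    0.95 -1.51]
clock: 5.72
t 5.72 pos [0.5195 0.0636 0.0849] need [-0.0002  0.0009  0.0059] turn -0.0004 tilt z [-1.e-03  1.e-04 -1.e+00] F [-0.06  0.43 -0.63] w 0.0155 q [-0.01  0.35  1.86  0.    0.93 -1.51]
```

```bash
python3 - <<'E'
from h import *
im,K,T=load("pics/scene0.npz")
Q=np.linalg.inv(T)
for P in ((.4595,.3203,.064),(.4605,.3213,.064)):
    u=K@(Q@np.append(P,1))[:3];print(u[:2]/u[2])
E
```

```text
[349.61596194 152.17919614]
[350.13780718 152.10787955]
```

```bash
S="python3 steer.py"
$S '0 .001 .003 0;0 0 0 0;0 0 0 0' | grep clock
python3 go.py .5197 .0645 .079 -.0755
$S '0 0 .003 0;0 0 0 0;0 0 0 0' | grep clock
python3 go.py .5197 .0645 .076 -.0755
```

```text
clock: 5.97
t 5.97 pos [0.5197 0.0647 0.0821] need [ 0.     -0.0002  0.0031] turn -0.0002 tilt z [-5.e-04  1.e-04 -1.e+00] F [-0.27  0.74  0.2 ] w 0.0153 q [-0.01  0.36  1.86  0.    0.92 -1.5 ]
clock: 6.22
t 6.22 pos [0.5197 0.0646 0.0791] need [ 0.     -0.0001  0.0031] turn -0.0003 tilt z [-4.e-04  1.e-04 -1.e+00] F [-0.1   0.37 -0.32] w 0.0147 q [-0.01  0.36  1.87  0.    0.92 -1.5 ]
```

```bash
S="python3 steer.py"
$S '0 0 .002 0;0 0 0 0;0 0 0 0' | grep clock
python3 go.py .5197 .0645 .0617 -.0755
$S '0 0 .002 0;0 0 0 0;0 0 0 0' | grep clock
python3 go.py .5197 .0645 .0617 -.0755
```

```text
clock: 6.47
t 6.47 pos [0.5198 0.0646 0.0772] need [ 0.0001 -0.0002  0.0155] turn -0.0003 tilt z [-2.e-04  1.e-04 -1.e+00] F [-0.29  0.64 -0.26] w 0.0149 q [-0.01  0.36  1.87  0.    0.91 -1.5 ]
clock: 6.72
t 6.72 pos [0.5198 0.0646 0.0752] need [ 0.0001 -0.0001  0.0135] turn -0.0003 tilt z [-3.e-04  1.e-04 -1.e+00] F [ 0.21  0.54 -1.69] w 0.0149 q [-0.01  0.37  1.87  0.    0.91 -1.5 ]
```

```bash
S="python3 steer.py"
$S '0 0 .003 0;0 0 0 0;0 0 0 0' | grep clock
python3 go.py .5197 .0645 .0617 -.0755
$S '0 0 .004 0;0 0 0 0;0 0 0 0' | grep clock
python3 go.py .5197 .0645 .0617 -.0755
$S '0 0 .004 0;0 0 0 0;0 0 0 0' | grep clock
python3 go.py .5197 .0645 .0617 -.0755
```

```text
clock: 6.97
t 6.97 pos [0.5197 0.0646 0.0721] need [-0.     -0.0001  0.0104] turn -0.0003 tilt z [-6.e-04  1.e-04 -1.e+00] F [-0.05  0.11 -1.03] w 0.0152 q [-0.01  0.37  1.87  0.    0.9  -1.5 ]
clock: 7.22
t 7.22 pos [0.5196 0.0646 0.068 ] need [-0.0001 -0.0001  0.0063] turn -0.0003 tilt z [-7.e-04  1.e-04 -1.e+00] F [-0.13 -0.04 -0.55] w 0.0149 q [-0.01  0.37  1.88  0.    0.89 -1.5 ]
clock: 7.47
t 7.47 pos [0.5197 0.0646 0.064 ] need [-0.     -0.0001  0.0023] turn -0.0003 tilt z [-6.e-04  1.e-04 -1.e+00] F [-0.26 -0.2  -0.06] w 0.0153 q [-0.01  0.38  1.88  0.    0.88 -1.5 ]
```

```bash
S="python3 steer.py"
$S '0 0 .0015 0;0 0 0 0;0 0 0 0' | grep clock
python3 go.py .5197 .0645 .0617 -.0755
$S '0 0 .001 0;0 0 0 0;0 0 0 0' | grep clock
python3 go.py .5197 .0645 .0617 -.0755
$S '0 0 .001 0;0 0 0 0;0 0 0 0' | grep clock
python3 go.py .5197 .0645 .0617 -.0755
```

```text
clock: 7.72
t 7.72 pos [0.5199 0.0646 0.0627] need [ 0.0001 -0.0002  0.001 ] turn -0.0003 tilt z [-1.e-04  1.e-04 -1.e+00] F [-0.3  -0.3  -1.04] w 0.0148 q [-0.01  0.38  1.88  0.    0.88 -1.5 ]
clock: 7.97
t 7.97 pos [0.5199 0.0647 0.0618] need [ 0.0002 -0.0002  0.0001] turn -0.0003 tilt z [ 1.e-04  1.e-04 -1.e+00] F [-0.47  0.88 -0.15] w 0.0156 q [-0.01  0.38  1.89  0.    0.87 -1.5 ]
clock: 8.22
t 8.22 pos [0.5199 0.0646 0.0617] need [ 0.0002 -0.0001  0.    ] turn -0.0003 tilt z [ 5.e-04  1.e-04 -1.e+00] F [-2.15 -0.23  6.28] w 0.0154 q [-0.01  0.38  1.89  0.    0.87 -1.5 ]
```

The spacer met the board at the expected height, with 6 N of contact force. I'll ease off and let go.

```bash
S="python3 steer.py"
$S '0 0 -.001 0;0 0 0 0' | grep contact
$S '0 0 0 0;0 0 0 0;0 0 0 0' .04
$S '0 0 -.03 0;0 0 -.04 0;0 0 -.04 0;0 0 -.04 0;0 0 0 0' 
$S '.041 0 0 0;.041 0 0 0;.041 0 0 0;.041 0 0 0;0 0 0 0' | grep pos
python3 - <<'E'
from rig import manip, ticket, get_image
import cv2,numpy as np
o=[]
for n,(x,y) in(("top",(215,205)),("scene",(260,170))):
    d=[get_image(n) for _ in range(3)];im=np.mean([q["img"] for q in d],0).astype(np.uint8);np.savez(f"pics/{n}4.npz",**dict(d[0],img=im))
    o.append(cv2.resize(im[y:y+110,x:x+110,::-1],None,fx=3.6,fy=3.6,interpolation=cv2.INTER_CUBIC))
cv2.imwrite("pics/crop4.png",np.hstack(o))
E
python3 go.py .514 .0085 .15 -.0755
```

```text
contact_force: [-0.1, -1.5, 0.3]
clock: 8.63
position: [0.5199, 0.0646, 0.0616]
ee_rot: [-0.0, 0.038, 0.999, 0.0]
contact_force: [0.4, -0.5, 0.2]
width: 0.0398
gripper_force: 0.0
clock: 9.05
position: [0.5247, 0.0647, 0.2199]
ee_rot: [0.008, 0.038, 0.999, 0.0]
contact_force: [0.6, -0.1, -0.5]
width: 0.04
gripper_force: 0.0
position: [0.3466, 0.0775, 0.2102]
t 9.77 pos [0.3579 0.077  0.212 ] need [-0.1608 -0.0564  0.0621] turn -0.0005 tilt z [ 1.1e-03  1.0e-04 -1.0e+00] F [ 0.39  0.05 -0.25] w 0.0404 q [ 0.02 -0.02  1.97  0.    1.19 -1.47]
```

View pics/crop4.png

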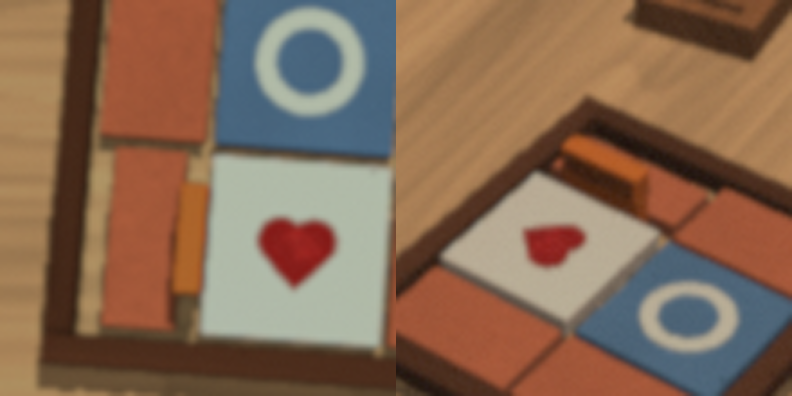

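The spacer stands upright in the joint, about halfway along the tile's side: (192,238) in the left crop. The tile is clear of it and hasn't moved. Next I'll measure the spacer against the known TCP, and the tile, to find the press point.

```bash
python3 - <<'E'
from m import *
t,K,T=load("pics/top4.npz")
a=blob(t,(5,150,138),(20,255,255),(262,252,15,40));P=np.array([plane(p,K,T,.066) for p in a]);c,s,e,f=rect(P);print("spacer",np.round(c,4),np.round(s,4))
h=cv2.cvtColor(t,cv2.COLOR_RGB2HSV);print([(x,h[270,x].tolist()) for x in range(258,278)])
tile(t,K,T,None,None,None)
E
```

```text
spacer [0.5215 0.0654] [0.0658 0.0205]
[(258, [9, 165, 162]), (259, [9, 167, 162]), (260, [9, 165, 162]), (261, [8, 165, 153]), (262, [9, 168, 126]), (263, [10, 181, 117]), (264, [12, 191, 147]), (265, [13, 193, 168]), (266, [13, 191, 172]), (267, [13, 193, 172]), (268, [13, 191, 172]), (269, [13, 193, 172]), (270, [13, 193, 169]), (271, [11, 174, 154]), (272, [12, 80, 137]), (273, [39, 21, 156]), (274, [49, 23, 181]), (275, [48, 23, 186]), (276, [47, 25, 186]), (277, [48, 23, 186])]
tile [0.5121 0.0074] [0.1019 0.102 ] yaw -0.0746
narrow [0.5192 0.0916] [0.0412 0.1007] yaw -0.0753
wide [ 0.5067 -0.0758] [0.0606 0.1006] yaw -0.075
```

```bash
python3 steer.py '0 0 0 0;0 0 0 0;0 0 0 0' 0 40 | grep -E "width|force"; python3 - <<'E'
from m import *
t,K,T=load("pics/top4.npz")
a=blob(t,(5,178,138),(20,255,255),(262,252,15,40));P=np.array([plane(p,K,T,.066) for p in a]);c,s,e,f=rect(P);print("spacer",np.round(c,4),np.round(s,4))
E
python3 go.py .513 .0075 .15 -.0755
```

```text
contact_force: [0.9, -0.4, -0.0]
width: 0.0042
gripper_force: 0.0
spacer [0.5178 0.0653] [0.0154 0.0584]
t 10.02 pos [0.3569 0.077  0.2116] need [-0.1609 -0.0574  0.0615] turn -0.0005 tilt z [-5.e-04  1.e-04 -1.e+00] F [ 0.89 -0.37 -0.04] w 0.0042 q [ 0.02 -0.02  1.97  0.    1.19 -1.47]
```

```bash
S="python3 steer.py"
$S '-.036 -.014 0 0;-.036 -.014 0 0;-.036 -.014 0 0;-.036 -.014 0 0;-.017 -.001 0 0' | grep clock
$S '0 0 0 0;0 0 0 0' | grep clock
python3 go.py .513 .007 .07 -.0755
$S '0 0 .035 0;0 0 .035 0;0 0 .035 0;0 0 .02 0;0 0 .01 0' | grep clock
$S '0 0 0 0;0 0 0 0;0 0 0 0' | grep clock
python3 go.py .513 .007 .055 -.0755
```

```text
clock: 10.43
clock: 10.6
t 10.6 pos [0.5129 0.0077 0.2109] need [-0.0005 -0.0008  0.1409] turn -0.001 tilt z [-2.3e-03  5.0e-04 -1.0e+00] F [ 0.17 -0.23  0.35] w 0.0002 q [-0.12  0.21  1.7   0.    1.23 -1.62]
clock: 11.02
clock: 11.27
t 11.27 pos [0.5136 0.0081 0.0784] need [ 0.0005 -0.0012  0.0234] turn 0.0001 tilt z [ 3.e-03 -3.e-04 -1.e+00] F [0.12 0.41 0.47] w -0.0 q [-0.12  0.35  1.89  0.    0.9  -1.62]
```

Next I press gently, in small steps.

```bash
S="python3 steer.py"
$S '0 -.001 .01 0;0 0 .008 0;0 0 .003 0;0 0 0 0;0 0 0 0' | grep clock
python3 go.py .513 .007 .055 -.0755
$S '0 0 .003 0;0 0 0 0;0 0 0 0' | grep clock
python3 go.py .513 .007 .050 -.0755
$S '0 0 .003 0;0 0 0 0;0 0 0 0' | grep clock
python3 go.py .513 .007 .050 -.0755
```

```text
clock: 11.68
t 11.68 pos [0.5123 0.007  0.0555] need [-0.0007  0.      0.0005] turn -0.0004 tilt z [-6.e-04  2.e-04 -1.e+00] F [-0.26 -0.38  0.36] w -0.0002 q [-0.12  0.38  1.92  0.    0.85 -1.62]
clock: 11.93
t 11.93 pos [0.5129 0.007  0.0531] need [-0.0001  0.      0.0031] turn -0.0003 tilt z [ 8.e-04 -0.e+00 -1.e+00] F [ 0.73 -0.12  3.02] w -0.0 q [-0.12  0.38  1.92  0.    0.84 -1.62]
clock: 12.18
t 12.18 pos [0.5129 0.007  0.0504] need [-0.0001  0.      0.0004] turn -0.0002 tilt z [ 1.e-03 -1.e-04 -1.e+00] F [-1.36 -0.33  6.59] w -0.0002 q [-0.12  0.38  1.92  0.    0.83 -1.62]
```

```bash
S="python3 steer.py"
$S '0 0 .0015 0;0 0 0 0;0 0 0 0' | grep clock
python3 go.py .513 .007 .050 -.0755
$S '0 0 .0015 0;0 0 0 0;0 0 0 0' | grep clock
python3 go.py .513 .007 .050 -.0755
```

```text
clock: 12.43
t 12.43 pos [0.5128 0.007  0.05  ] need [-0.0002  0.      0.    ] turn -0.0001 tilt z [ 1.4e-03 -2.0e-04 -1.0e+00] F [-3.28 -1.02 14.89] w -0.0002 q [-0.12  0.39  1.92 -0.    0.83 -1.62]
clock: 12.68
t 12.68 pos [0.5129 0.007  0.0499] need [-0.0001  0.     -0.0001] turn -0.0001 tilt z [ 1.9e-03 -3.0e-04 -1.0e+00] F [-5.99 -0.24 26.01] w -0.0003 q [-0.12  0.39  1.92 -0.    0.83 -1.62]
```

```bash
python3 steer.py '0 0 0 0;0 0 0 0;0 0 0 0;0 0 0 0' | grep -E "pos|force"
python3 - <<'E'
from rig import manip, ticket, get_image
import cv2,numpy as np
d=get_image("scene")
cv2.imwrite("pics/crop5.png",cv2.resize(d["img"][170:270,260:370,::-1],None,fx=6,fy=6,interpolation=cv2.INTER_CUBIC))
E
```

```text
position: [0.5129, 0.007, 0.0499]
contact_force: [-6.5, 0.5, 26.4]
gripper_force: 13.0
```

View pics/crop5.png

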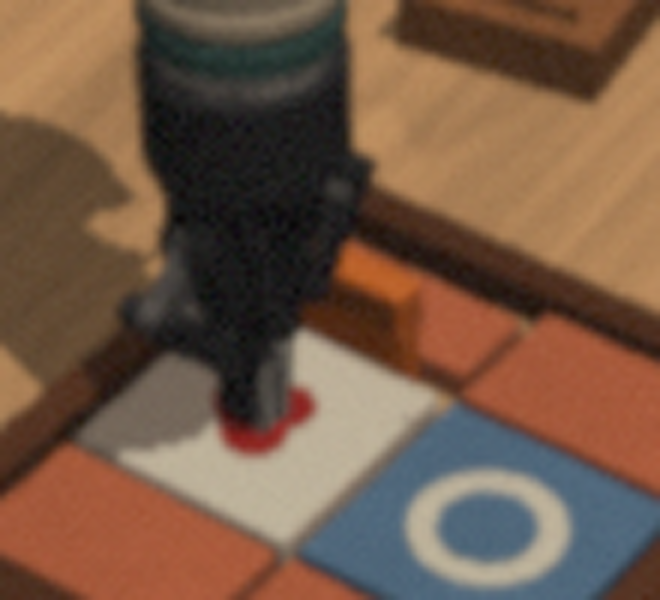

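The fingertips press on the heart at crop (265,415). The tile looks level and flush, and the spacer stands upright in the joint at (375,310), clear of the fingers. I'll hand it in.

```bash
python3 -c "
from rig import manip, ticket, get_image
print(ticket.sign_off())"
```

```text
the job is handed in; nothing more can be done
None
```

I handed the job in with the spacer standing free in the wide joint and the heart tile held flush at about 26 N; hand-in returned no verdict, so I don't know how it was judged.

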